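Start a drive copy on the docking station

TASK

Start a drive copy with closed fingertips: press the raised half of the big rocker on the power box so that it tips right over and stays on, then press the round key on the drive dock fully in (it stays in), then press the long bar key fully down, keep it down for two seconds and let it come up again. Keep to that order and leave the square key alone. Only press: do not pick up or push about the power box or the small things standing around.

Things in the scene. Friction and masses are not known exactly. Their poses are not given: they have to be found in the camera images.
- rocker_raised (a point): Centre of the upper face of the rocker half that stands up while off: press here. The black rocker on top of the power box is a shallow V, 57 mm long, 28 mm wide, each half 29 mm; this point is 18 mm from the pivot in its middle. Off: this half slopes up 0.30 rad outwards, the other is level. On: this half lies level, its face 44 mm above the worktop (8 mm above the plate under it).
- rocker (a joint): The rocker's angle in rad: 0 off, 0.30 on (end stop). About 2 N at the marked point tips it; it stays where it is left.
- power_box: Loose white power box, 104 x 90 mm and 36 mm high without the rocker, 0.8 kg, on rubber feet; origin at the centre of its underside, x along the rocker from the level half to the raised half, z up. It may be turned by up to a quarter turn either way.
- dock: Grey drive dock, 110 x 160 mm, fixed to the worktop; origin at the centre of its underside, x from front edge to back, y to the left. Its front half is a panel 28 mm high with a row of three black keys along y, 49 mm apart, at x = -28 mm; their shapes may come in any order. The back half is 42 mm high and holds two upright metal drives, 70 mm high, at x = 28 mm.
- round_key_top (a point): Centre of the top face of the round key, 24 mm in diameter, 37.5 mm above the worktop when out. It travels straight down 6 mm to a stop, takes about 3 N, and stays in.
- round_key (a joint): Travel of the round key in m: 0 out, 0.006 fully in.
- bar_key_top (a point): Centre of the top face of the long bar key, 36 mm along the dock's x by 16 mm, 37.5 mm above the worktop when up. It travels straight down 6 mm to a stop against a spring (1.4 N at the top, 4 N fully down) and springs back up when let go.
- bar_key (a joint): Travel of the bar key in m: 0 up, 0.006 fully down.
- square_key_top (a point): Centre of the top face of the square key, 18 x 18 mm, same height, travel and spring as the bar key. Must not be pressed.
- square_key (a joint): Travel of the square key in m: 0 up, 0.006 fully down.
- battery_9v_mid (a point): Centre of a loose block battery standing upright, 28 x 31 x 47 mm high. Bystander.
- clip_tin_mid (a point): Centre of a loose round tin with a lid, 66 mm in diameter, 30 mm high. Bystander.
- highlighter_mid (a point): Centre of a loose highlighter pen lying down, 129 x 29 x 22 mm. Bystander.

How it is judged (in metres and radians):
On the way, in this order (a step that is already met when the one before it is completed fails the run):
1. the rocker is tipped over to on (value of joint rocker above 0.24 rad), for 0.2 s.
2. the round key is pressed in (value of joint round_key above 0.0045 m), for 0.2 s.
3. the bar key is held down for two seconds (1.6 s counts) (value of joint bar_key above 0.004 m), for 1.6 s.
At the end, for the whole second after the job is handed in: The rocker is on (above 0.24 rad of 0.30), the round key is in (more than 4.5 mm of 6), the bar and square keys are up (within 1 mm), and the power box stands flat and still (value of joint rocker above 0.24 rad and value of joint round_key above 0.0045 m and value of joint each of bar_key, square_key below 0.001 m and linear speed of power_box below 0.01 m/s and angle between power_box's own z axis and vertical below 0.05 rad); the robot touches nothing.
It fails at once if the round key is pressed (3 mm) before the rocker is on (value of joint round_key above 0.003 m and value of joint rocker below 0.2 rad).
It fails at once if the bar key is pressed (3 mm) before the round key is in (value of joint bar_key above 0.003 m and value of joint round_key below 0.0035 m).
It fails at once if the square key is pressed (3 mm) (value of joint square_key above 0.003 m).
It fails at once if the power box is lifted 8 mm or pushed more than 25 mm (height (world z) of power_box above 0.008 m or distance of power_box from where it was at the start of the episode above 0.025 m).
It fails at once if a bystander is moved more than 20 mm or lifted (distance of any of battery_9v_mid, clip_tin_mid, highlighter_mid from where it was at the start of the episode above 0.02 m or height (world z) of battery_9v_mid above 0.0335 m or height (world z) of clip_tin_mid above 0.025 m or height (world z) of highlighter_mid above 0.021 m).
It also fails if it takes over 51 s, if anything falls off the work surface, if the arm or the gripper's body presses on something with over 40 N, if the wrist force passes 120 N, or if a joint passes its speed limit or range.

ROBOT

A 7-joint arm with a two-finger parallel gripper is mounted at the origin on a cart in front of the work surface, level with it; the furniture and walls round the work are solid. World frame = base frame: x ahead of the robot, y to its left, z up, the work surface at z = 0. Lengths are in m, angles in degrees, forces in N, time in s.
With the tool pointing down it reaches from about 0.425 to 0.875 m from the base axis. Payload 8.4 kg.
Tool frame: the origin (TCP) lies on the centre line of the jaws, within the pads' length; the fingertips stand 14 mm ahead of it and the grasp point (between the pads) lies 5 mm behind it; z points along the fingers, y is the line along which they close (so a half turn about z gives the same grasp; the last joint's range is limited). The gripper opens to 87 mm and grips with 3 to 60 N. Pads are 19 mm wide; open, the fingers measure 117 mm over their backs; the gripper's body (75 mm by 190 mm) begins 51 mm behind the grasp point.
Start: joints at [65.478, 19.091, 2.286, 83.961, -0.768, 76.965, -3.352], TCP at [0.21, -0.615, 0.237] pointing down, gripper open.
Joint ranges: [-147.57, 147.57], [-21.85, 119.76], [-74.77, 79.35], [14.55, 137.4], [-85.83, 265.84], [4.83, 119.75], [-152.11, 152.11]. Speed limits (degrees/s): [127.2, 127.2, 159.86, 159.86, 180, 180, 180].

INTERFACE

Orientations are given as [roll, pitch, yaw] about the fixed x, y, z axes, in that order (R = Rz(yaw) Ry(pitch) Rx(roll)).
In Python, from plant import * gives the robot as it stands. The module is installed in compiled form; this text tells all that it offers.
- The arm moves only by the tool move_arm, never from a script. Its argument "targets" is one flat list of numbers, 6 for each row, row after row: the shift along the world's x, y, z in mm, then the turn, a rotation vector about the world's x, y, z in rad. A call has exactly 8 rows; each row shifts and turns the commanded pose from where the row before left it; what a row does not reach is not made up. A row lasts 1/10 s, in which the tool goes at most 50 mm and 8.59 degrees, less where a joint would pass 70% of its speed; a pose out of reach is approached as far as the arm can. A call is refused whole if a number of a shift passes 50 or a number of a turn 0.15, either way. A call with a gripper value outside its range is refused whole. "fingers" is the finger opening in mm, from 0 to 87, set as the call begins (left out, the last holds). The fingers move at their own pace and stop on an object; "grip_force" is the grip in N (left out, the last holds). Time passes only in rows, so rows that do not move let the fingers close, or fill a call up. It gives the time, the measured TCP pose, the force, the opening and the grip force at its end, in the units of the state.
- sense(): the state, without advancing time (a new reading comes with each control period).
- capture(name): name is "side" or "top" or "wrist"; returns a dict with "img" (420x560x3 uint8, red, green, blue), "z_map" (420x560 float32, m along the optical axis (not along the pixel's ray), 0 where there is no reading), "mtx" (3x3 intrinsics, pixels), "R" (3x3) and "t" (3): a world point X has camera coordinates R X + t; the wrist camera has in their place "hand_eye" (4x4, takes a point from camera to tool coordinates, whose origin is the TCP and whose axes are the flange's). Camera axes: x right, y down, z forward; pixel columns grow to the right and rows downward; lengths in m; the calibration is good to about 2 mm. A picture is of the moment at which its call begins: read the wrist's pose just before it.
- close_job(): hands the job in; it is judged then, once.
Trained networks look in the newest picture that a camera, given by its name, has taken for a name from the list of things; names that differ only in an ending like _2 or _b are one class to them, and where a whole thing is asked for, a point or a joint stands for the part that bears it (a point fixed in the world has none). Each returns a list of dicts, best first, with "confidence" (0 to 1); they miss things now and then, are a little off and sometimes report something else, mostly with a low value. They report only what shows in the picture. A call takes as long as a camera call.
- spot_in(camera, name): "extent" ([left, top, width, height] in pixels, round what is visible of it).
- pinpoint(camera, name): "pixel" ([column, row] in pixels: a listed point, or the origin of a listed thing).
The state is a dict: "t": time; "joints": joint angles; "qvel": joint speeds; "effort": joint torques, N m; "tool_pos": TCP position; "tcp_rot": TCP orientation; "force": force on the tool from outside, world axes, zero at the start; "ft_torque": the same for the moment, N m; "gripper_width": opening from 0.0 (shut) to 1.0 (fully open); "finger_force": force on a finger pad.
Only numpy, scipy, OpenCV 4.12 (cv2) and the standard library are available. Lean on these libraries where they do the work, as an engineer would, in place of code of your own. Each camera call takes 0.05 s, during which the arm holds its last target. There are 200 camera calls.

## Working session

There is one attempt and no reset: what is moved stays moved. The work goes in short steps, Python scripts to look and compute and a tool call to move; the robot and the scene stay as the last step left them, time stands still between calls to the robot, and variables do not carry over. Pictures are saved under pics/ and viewed, at most 10 in all, crops included, and the job is handed in when it is done.

Besides the shell and the picture viewer there is one more tool, called after "Emit:" by a JSON object that holds its "api" and its "payload", one argument or row to a line. move_arm: Moves the arm, as the interface text tells. Its arguments: {"type":"object","properties":{"targets":{"type":"array"},"fingers":{"type":"number"},"grip_force":{"type":"number"}},"required":["targets"]}

```bash
mkdir -p pics; cat > h.py <<'E'
from plant import *
import numpy as np, cv2
from scipy.spatial.transform import Rotation as Ro
def cam(c,s=None):
    "world->cam R,t"
    if 'R' in c: return np.array(c['R']),np.array(c['t'])
    H=np.array(c['hand_eye']); T=np.eye(4); T[:3,:3]=Ro.from_euler('xyz',s['tcp_rot'],degrees=True).as_matrix(); T[:3,3]=s['tool_pos']
    M=np.linalg.inv(T@H); return M[:3,:3],M[:3,3]
def ray(c,px,s=None):
    R,t=cam(c,s); d=R.T@np.linalg.inv(c['mtx'])@np.array([px[0],px[1],1.]); return -R.T@t,d
def at_depth(c,px,s=None):
    u,v=int(round(px[0])),int(round(px[1])); z=np.median(c['z_map'][max(0,v-1):v+2,max(0,u-1):u+2]); o,d=ray(c,px,s); return o+d*z
def at_h(c,px,h,s=None):
    o,d=ray(c,px,s); return o+d*(h-o[2])/d[2]
E
python3 - <<'E'
from h import *
s=sense();print(s)
for n in ['top','side']:
    c=capture(n);cv2.imwrite(f'pics/{n}0.png',c['img'][:,:,::-1])
    for k in ['rocker_raised','power_box','dock','round_key_top','bar_key_top','square_key_top','battery_9v_mid','clip_tin_mid','highlighter_mid']:
        for r in pinpoint(n,k)[:2]: print(n,k,np.round(r['pixel'],1),round(r['confidence'],2),at_depth(c,r['pixel']).round(4))
E
```

```text
{'t': 0.0, 'joints': array([65.47631489, 19.1307368 ,  2.2849053 , 84.01282484, -0.7682962 ,
       76.96304245, -3.35103156]), 'qvel': array([-0.00081638, -0.074953  ,  0.03129936,  0.02818334,  0.01685726,
        0.0432333 , -0.08789015]), 'effort': array([ 6.58779991e-04, -6.56355286e+01,  1.33555692e+00, -4.03806996e+01,
       -5.97125175e-02,  4.49283910e-02,  1.64248972e-04]), 'tool_pos': array([ 0.20973053, -0.61476223,  0.23565575]), 'tcp_rot': array([-1.79908824e+02,  5.76759176e-03,  1.88393025e+01]), 'force': array([-0.08508353, -0.1472838 ,  0.26062294]), 'ft_torque': array([ 0.06560058, -0.01006065,  0.01888298]), 'finger_force': 0.0, 'gripper_width': 1.0018762431228234}
top rocker_raised [229.2 199.6] 0.76 [0.5061 0.2135 0.0502]
top power_box [223.6 205.7] 0.59 [0.4896 0.2301 0.0432]
top power_box [352.1 211.1] 0.37 [ 0.4742 -0.137   0.0297]
top dock [353.7 211. ] 0.89 [ 0.4745 -0.1416  0.0294]
top round_key_top [372.6 219.2] 0.37 [ 0.4502 -0.1932  0.0373]
top bar_key_top [353.6 220.8] 0.62 [ 0.4458 -0.1388  0.0387]
top square_key_top [335.  220.6] 0.54 [ 0.4467 -0.0864  0.036 ]
top battery_9v_mid [286.5 219.3] 0.44 [0.4503 0.0519 0.0446]
top battery_9v_mid [229.4 201.6] 0.34 [0.5006 0.2131 0.0487]
top clip_tin_mid [161.2 214.3] 0.72 [0.4668 0.4109 0.0283]
top highlighter_mid [411.6 188.4] 0.79 [ 0.5411 -0.3144  0.0179]
side rocker_raised [239.7 240.5] 0.61 [0.5014 0.2143 0.0501]
side power_box [238.8 262. ] 0.59 [0.4725 0.2579 0.0343]
side dock [324.3 189.8] 0.8 [ 0.443  -0.0882  0.0377]
side round_key_top [341.2 171.6] 0.51 [ 0.4444 -0.1972  0.0385]
side square_key_top [323.7 187.8] 0.41 [ 0.4494 -0.0972  0.0367]
side battery_9v_mid [301.1 219.7] 0.7 [0.4353 0.0508 0.0301]
side battery_9v_mid [326.1 152.8] 0.26 [ 0.5474 -0.3079  0.0164]
side clip_tin_mid [189.9 323.7] 0.82 [0.4534 0.4358 0.0306]
side highlighter_mid [327.2 155.1] 0.69 [ 0.5407 -0.3032  0.0124]
```

```bash
python3 - <<'E'
import cv2,numpy as np
a=cv2.imread('pics/top0.png')[150:270,130:450]; b=cv2.imread('pics/side0.png')[120:360,150:400]
cv2.imwrite('pics/ct.png',cv2.resize(a,None,fx=2.5,fy=2.5,interpolation=cv2.INTER_CUBIC))
cv2.imwrite('pics/cs.png',cv2.resize(b,None,fx=2.5,fy=2.5,interpolation=cv2.INTER_CUBIC))
E
```

```text
(no output)
```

View pics/ct.png

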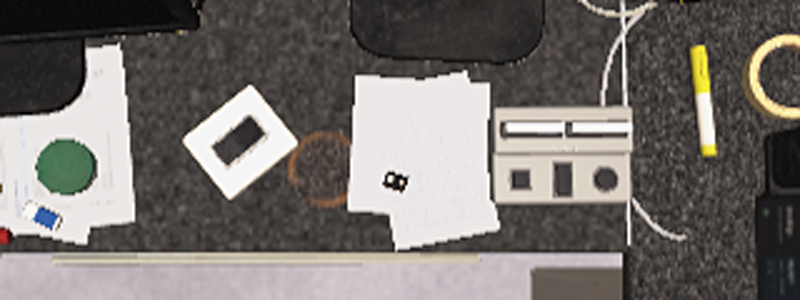

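View pics/cs.png

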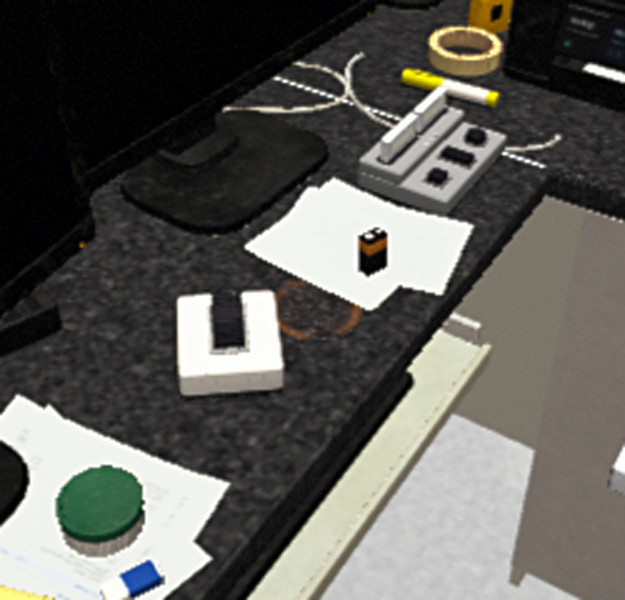

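```bash
python3 - <<'E'
from h import *
s=sense(); c=capture('top'); R,t=cam(c); K=np.array(c['mtx'])
v,u=np.mgrid[:420,:560]; z=c['z_map']; m=z>0
P=(np.stack([u,v,np.ones_like(u)],-1)@np.linalg.inv(K).T*z[...,None]-t)@R
P=P[m]
H,xe,ye=np.histogram2d(P[:,0],P[:,1],bins=[np.arange(.2,1.0,.05),np.arange(-.8,.65,.05)])
for i in range(len(xe)-1):
    print('%.2f'%xe[i],[int(1000*P[(P[:,0]>=xe[i])&(P[:,0]<xe[i+1])&(P[:,1]>=y)&(P[:,1]<y+.05),2].max(initial=-.999)) for y in ye[:-1]])
c=capture('wrist');print(c['hand_eye'].round(3),c['mtx'])
E
```

```text
0.20 [-999, -999, -999, 175, 233, 175, 176, 176, 169, 108, 4, 4, -804, -799, -802, -804, -803, -800, -805, -799, -800, -798, -803, -805, -803, -803, -805, -806, -801]
0.25 [-999, -999, -999, 175, 175, 175, 175, 174, 170, 108, 5, 5, -800, -800, -804, -802, -805, -804, -803, -800, -797, -802, -803, -804, -799, -804, -802, -801, -802]
0.30 [-999, -999, -999, 175, 174, 175, 175, 178, 168, 108, 6, 5, -803, -800, -144, -143, -142, -143, -143, -143, -140, -144, -143, -142, -142, -142, -806, -803, -149]
0.35 [-999, -999, -999, 173, 173, 174, 180, 187, 168, 105, 8, 6, 4, 4, 7, 7, 7, 4, 4, 5, 5, 4, 5, 9, 13, 18, 20, 23, 23]
0.40 [-999, -999, -999, 170, 170, 170, 171, 171, 169, 104, 5, 38, 39, 42, 43, 7, 48, 49, 5, 6, 37, 34, 5, 27, 34, 30, 28, 31, 77]
0.45 [-999, -999, -999, 170, 169, 170, 170, 171, 169, 21, 4, 70, 74, 72, 71, 6, 46, 45, 5, 51, 53, 45, 6, 32, 34, 34, 31, 29, 23]
0.50 [3, 6, 4, 139, 5, 4, 24, 149, 144, 23, 5, 72, 73, 73, 73, 8, 6, 7, 4, 51, 55, 37, 6, 6, 16, 18, 31, 16, 16]
0.55 [4, 4, 5, 4, 5, 66, 64, 28, 29, 23, 6, 7, 9, 12, 16, 16, 18, 16, 4, 4, 32, 129, 142, 260, 431, 434, 
[... 514 characters left out ...]
9, -999, -999, -999, -999, -999, -999, -999, -999, 13, 7, 2, 5, 5, 7, 13]
0.80 [-999, -999, -999, -999, -999, 1, 4, -999, 4, -999, -999, -999, -999, -999, -999, -999, -999, -999, -999, -999, -999, -999, 35, 34, 32, 5, 5, 5, 6]
0.85 [-999, -999, -999, -999, 4, 6, 6, 5, 5, 6, 9, 6, 11, 6, 10, 10, 11, 19, 36, 35, 35, 33, 35, 35, 31, 5, 5, 5, 5]
0.90 [-999, -999, -999, 4, 4, 6, 4, 6, 4, 8, 5, 5, 7, 10, 8, 9, 10, 9, 9, 8, 7, 7, 10, 8, 9, 9, 8, 6, 9]
[[ 0.    -0.966 -0.259  0.07 ]
 [ 1.     0.    -0.    -0.   ]
 [ 0.    -0.259  0.966 -0.148]
 [ 0.     0.     0.     1.   ]] [[378.37039161   0.         278.24128719]
 [  0.         378.37039161 200.81672447]
 [  0.           0.           1.        ]]
```

Emit:
{"api": "move_arm", "payload": {
  "targets": [30, 35, 0, 0, 0, -0.04, 30, 35, 0, 0, 0, -0.04, 30, 35, 0, 0, 0, -0.04, 30, 35, 0, 0, 0, -0.04, 30, 35, 0, 0, 0, -0.04, 30, 35, 0, 0, 0, -0.04, 20, 40, 0, 0, 0, -0.04, 20, 40, 0, 0, 0, -0.05],
  "fingers": 0,
  "grip_force": 10
}}

```text
t: 1.9
tool_pos: [0.4307, -0.3234, 0.2367]
tcp_rot: [180.0, -0.0, -0.2]
force: [0.9, -0.5, 0.8]
gripper_width: 0.357
finger_force: 0.0
```

Emit:
{"api": "move_arm", "payload": {
  "targets": [0, 30, 0, 0, 0, 0, 0, 40, 0, 0, 0, 0, 0, 40, 0, 0, 0, 0, 0, 30, 0, 0, 0, 0, 0, 20, 0, 0, 0, 0, 0, 10, 0, 0, 0, 0, 0, 0, 0, 0, 0, 0, 0, 0, 0, 0, 0, 0]
}}

```text
t: 2.7
tool_pos: [0.4298, -0.1563, 0.2366]
tcp_rot: [180.0, -0.0, -0.1]
force: [-0.5, -0.0, -0.5]
gripper_width: 0.006
finger_force: 0.0
```

```bash
python3 - <<'E'
from h import *
s=sense(); print(s['tool_pos'],s['tcp_rot'],s['joints'],s['gripper_width'])
c=capture('wrist');cv2.imwrite('pics/w1.png',c['img'][:,:,::-1])
for k in ['dock','round_key_top','bar_key_top','square_key_top']:
    for r in pinpoint('wrist',k)[:2]: print(k,np.round(r['pixel'],1),round(r['confidence'],2),at_depth(c,r['pixel'],s).round(4),at_h(c,r['pixel'],.0375,s).round(4))
Q=[]
for n in ['top','side']:
    c=capture(n); R,t=cam(c); v,u=np.mgrid[:420,:560]; z=c['z_map']
    P=(np.stack([u,v,np.ones_like(u)],-1)@np.linalg.inv(c['mtx']).T*z[...,None]-t)@R
    P=P[z>0]; P=P[(P[:,2]>.09)&(P[:,0]>.5)&(P[:,0]<.9)]
    for y in np.arange(-.2,.5,.05):
        q=P[(P[:,1]>=y)&(P[:,1]<y+.05)]
        if len(q): i=q[:,0].argsort()[:len(q)//50+1]; print(n,round(y,2),q[i[-1]].round(3), 'zmin',q[:,2].min().round(3))
E
```

```text
[ 0.42980298 -0.15625389  0.2366018 ] [ 1.79980494e+02 -6.84417618e-03 -1.27338761e-01] [ 32.74974527  -2.62117504 -17.65091141 108.59876628  -0.80924435
  73.88903469 -74.78676538] 0.006274913648155229
dock [265.3 126.8] 0.67 [ 0.4763 -0.1445  0.0407] [ 0.4761 -0.1444  0.0375]
round_key_top [314.3 159. ] 0.9 [ 0.4467 -0.1893  0.0374] [ 0.4467 -0.1893  0.0375]
bar_key_top [264.7 163.7] 0.84 [ 0.4425 -0.1435  0.0378] [ 0.4425 -0.1435  0.0375]
square_key_top [210.8 160.8] 0.74 [ 0.4453 -0.0937  0.0375] [ 0.4453 -0.0937  0.0375]
top -0.2 [ 0.638 -0.17   0.112] zmin 0.105
top -0.15 [ 0.641 -0.135  0.123] zmin 0.105
top -0.1 [ 0.643 -0.09   0.123] zmin 0.103
top -0.05 [ 0.646 -0.024  0.116] zmin 0.105
top -0.0 [0.649 0.004 0.126] zmin 0.103
top 0.05 [0.651 0.089 0.106] zmin 0.105
top 0.1 [0.654 0.146 0.107] zmin 0.106
top 0.15 [0.657 0.173 0.108] zmin 0.104
top 0.2 [0.659 0.238 0.109] zmin 0.102
top 0.25 [0.602 0.294 0.134] zmin 0.112
top 0.3 [0.598 0.304 0.112] zmin 0.112
top 0.35 [0.595 0.373 0.117] zmin 0.112
top 0.4 [0.591 0.409 0.121] zmin 0.112
top 0.45 [0.588 0.473 0.112] zmin 0.11
side -0.2 [ 0.637 -0.165  0.107] zmin 0.104
side -0.15 [ 0.639 -0.116  0.124] zmin 0.103
side -0.1 [ 0.642 -0.079  0.117] zmin 0.105
side -0.05 [ 0.644 -0.03   0.114] zmin 0.104
side -0.0 [0.647 0.042 0.112] zmin 0.104
side 0.05 [0.65  0.091 0.115] zmin 0.103
side 0.1 [0.653 0.107 0.122] zmin 0.104
side 0.15 [0.655 0.16  0.116] zmin 0.105
side 0.2 [0.657 0.205 0.128] zmin 0.106
side 0.25 [0.6   0.273 0.129] zmin 0.112
side 0.3 [0.597 0.327 0.116] zmin 0.111
side 0.35 [0.594 0.366 0.121] zmin 0.111
side 0.4 [0.59  0.426 0.117] zmin 0.111
side 0.45 [0.587 0.478 0.116] zmin 0.11
```

View pics/w1.png

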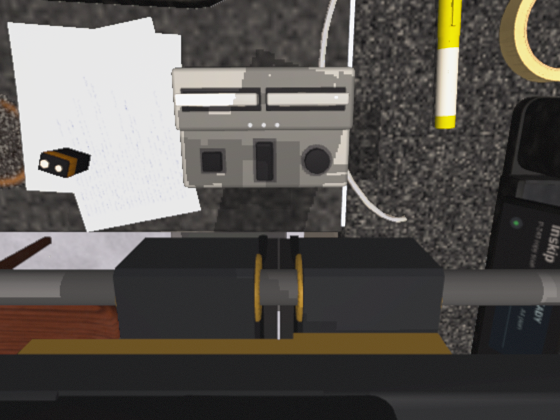

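Emit:
{"api": "move_arm", "payload": {
  "targets": [0, 25, 0, 0, 0, 0, 0, 45, 0, 0, 0, 0, 0, 45, 0, 0, 0, 0, 0, 45, 0, 0, 0, 0, 0, 45, 0, 0, 0, 0, 0, 45, 0, 0, 0, 0, 5, 45, 0, 0, 0, 0, 5, 45, 0, 0, 0, 0]
}}

```text
t: 3.85
tool_pos: [0.4399, 0.1865, 0.2369]
tcp_rot: [180.0, -0.1, -0.1]
force: [1.2, -0.5, -0.2]
gripper_width: 0.005
finger_force: 0.0
```

Emit:
{"api": "move_arm", "payload": {
  "targets": [0, 20, 0, 0, 0, 0, 0, 10, 0, 0, 0, -0.03, 0, 5, 0, 0, 0, -0.03, 0, 0, 0, 0, 0, -0.03, 0, 0, 0, 0, 0, -0.03, 0, 0, 0, 0, 0, -0.03, 0, 0, 0, 0, 0, 0, 0, 0, 0, 0, 0, 0]
}}

```text
t: 4.65
tool_pos: [0.44, 0.2195, 0.2366]
tcp_rot: [180.0, -0.0, -8.7]
force: [0.5, -0.3, -0.0]
gripper_width: 0.005
finger_force: 0.0
```

```bash
python3 - <<'E'
from h import *
s=sense(); print(s['tool_pos'],s['tcp_rot'],s['joints'].round(1))
c=capture('wrist');cv2.imwrite('pics/w2.png',c['img'][:,:,::-1])
for k in ['power_box','rocker_raised']:
    for r in pinpoint('wrist',k)[:2]: print(k,np.round(r['pixel'],1),round(r['confidence'],2),at_depth(c,r['pixel'],s).round(4))
R,t=cam(c,s); v,u=np.mgrid[:420,:560]; z=c['z_map']
P=(np.stack([u,v,np.ones_like(u)],-1)@np.linalg.inv(c['mtx']).T*z[...,None]-t)@R
img=c['img'].max(-1)
near=(z>0)&(np.hypot(P[...,0]-.49,P[...,1]-.23)<.085)
box=P[near&(P[...,2]>.03)&(P[...,2]<.06)]
r=cv2.minAreaRect((box[:,:2]*1000).astype(np.float32)); print('box',r)
dk=P[near&(img<90)&(P[...,2]>.04)&(P[...,2]<.065)]
r=cv2.minAreaRect((dk[:,:2]*1000).astype(np.float32)); print('rocker',r,len(dk))
# profile
a=np.deg2rad(r[2]) if r[1][0]>r[1][1] else np.deg2rad(r[2]+90)
d=np.array([np.cos(a),np.sin(a)]); d*=np.sign(d[0])
p=(dk[:,:2]-np.array(r[0])/1000)@d
print('dir',d,np.rad2deg(np.arctan2(d[1],d[0])))
for e in np.arange(-.03,.03,.005):
    q=dk[(p>=e)&(p<e+.005),2]; print(round(e,3),len(q),np.median(q).round(4) if len(q) else None)
E
```

```text
[0.43999139 0.219488   0.23660097] [ 1.79996995e+02 -1.36129665e-02 -8.67863755e+00] [  10.9    3.3  -43.6  103.5    2.4   74.1 -131.9]
power_box [263.  123.8] 0.68 [0.4908 0.2256 0.0447]
rocker_raised [274.  110.5] 0.66 [0.5008 0.2141 0.0501]
box ((489.30926513671875, 227.235107421875), (88.74388122558594, 102.89855194091797), 38.91248321533203)
rocker ((488.9486083984375, 227.765625), (27.923397064208984, 56.53102493286133), 39.049869537353516) 2032
dir [ 0.62999657 -0.77659791] -50.950130462646484
-0.03 105 0.044
-0.025 173 0.0443
-0.02 175 0.0444
-0.015 172 0.0441
-0.01 181 0.0441
-0.005 175 0.0443
0.0 176 0.0452
0.005 183 0.0465
0.01 182 0.048
0.015 191 0.0499
0.02 192 0.0512
0.025 127 0.0518
```

View pics/w2.png

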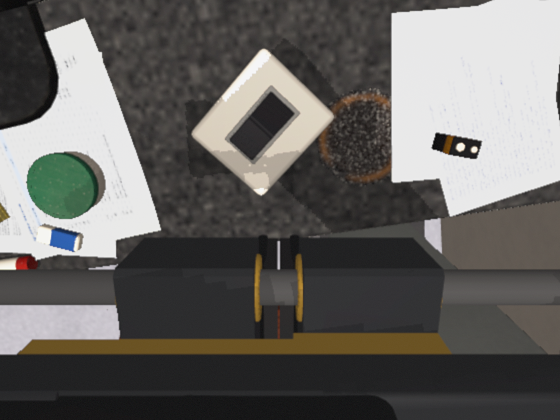

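Emit:
{"api": "move_arm", "payload": {
  "targets": [15, -1, -10, 0, 0, 0, 20, -2, -30, 0, 0, 0, 20, -2, -40, 0, 0, 0, 7, -1, -40, 0, 0, 0, 0, 0, -25, 0, 0, 0, 0, 0, -15, 0, 0, 0, 0, 0, 0, 0, 0, 0, 0, 0, 0, 0, 0, 0]
}}

```text
t: 5.6
tool_pos: [0.5023, 0.2143, 0.0776]
tcp_rot: [-180.0, -0.1, -8.6]
force: [0.1, -0.9, -0.0]
gripper_width: 0.002
finger_force: 0.0
```

Emit:
{"api": "move_arm", "payload": {
  "targets": [0, 0, -3, 0, 0, 0, 0, 0, -3, 0, 0, 0, 0, 0, -3, 0, 0, 0, 0, 0, -3, 0, 0, 0, 0, 0, -2, 0, 0, 0, 0, 0, -1.5, 0, 0, 0, 0, 0, 0, 0, 0, 0, 0, 0, 0, 0, 0, 0]
}}

```text
t: 6.4
tool_pos: [0.5017, 0.2139, 0.0609]
tcp_rot: [-180.0, 0.0, -8.7]
force: [0.3, -0.0, 0.4]
gripper_width: -0.001
finger_force: 0.1
```

Emit:
{"api": "move_arm", "payload": {
  "targets": [0, 0, -1, 0, 0, 0, 0, 0, -1, 0, 0, 0, 0, 0, -1, 0, 0, 0, 0, 0, -1, 0, 0, 0, 0, 0, 0, 0, 0, 0, 0, 0, 0, 0, 0, 0, 0, 0, 0, 0, 0, 0, 0, 0, 0, 0, 0, 0]
}}

```text
t: 7.2
tool_pos: [0.502, 0.2138, 0.0582]
tcp_rot: [180.0, -0.0, -8.7]
force: [-5.1, -4.9, 16.5]
gripper_width: 0.004
finger_force: 8.1
```

Emit:
{"api": "move_arm", "payload": {
  "targets": [0, 0, 10, 0, 0, 0, -10, 0, 25, 0, 0, 0, -20, 0, 40, 0, 0, 0, -20, 0, 40, 0, 0, 0, -10, 0, 40, 0, 0, 0, 0, 0, 20, 0, 0, 0, 0, 0, 0, 0, 0, 0, 0, 0, 0, 0, 0, 0]
}}

```text
t: 8.0
tool_pos: [0.4419, 0.2138, 0.232]
tcp_rot: [-180.0, -0.0, -8.7]
force: [1.1, 0.4, 0.2]
gripper_width: 0.006
finger_force: 0.0
```

```bash
python3 - <<'E'
from h import *
s=sense(); print(s['tool_pos'],s['tcp_rot'])
c=capture('wrist')
R,t=cam(c,s); v,u=np.mgrid[:420,:560]; z=c['z_map']
P=(np.stack([u,v,np.ones_like(u)],-1)@np.linalg.inv(c['mtx']).T*z[...,None]-t)@R
near=(z>0)&(np.hypot(P[...,0]-.49,P[...,1]-.23)<.085)
box=P[near&(P[...,2]>.03)&(P[...,2]<.06)]
print('box',cv2.minAreaRect((box[:,:2]*1000).astype(np.float32)))
dk=P[near&(c['img'].max(-1)<90)&(P[...,2]>.04)&(P[...,2]<.065)]
p=(dk[:,:2]-[.489,.2277])@[.63,-.777]
for e in np.arange(-.03,.03,.01):
    q=dk[(p>=e)&(p<e+.01),2]; print(round(e,3),len(q),np.median(q).round(4) if len(q) else None)
E
```

```text
[0.44187371 0.21380139 0.23198477] [-1.79998318e+02 -3.50106074e-02 -8.67241237e+00]
box ((489.2334289550781, 227.09487915039062), (88.86991119384766, 102.9261474609375), 39.160552978515625)
-0.03 262 0.0516
-0.02 381 0.0492
-0.01 376 0.0461
0.0 374 0.0443
0.01 368 0.0442
0.02 341 0.0442
```

Emit:
{"api": "move_arm", "payload": {
  "targets": [0, -25, 0, 0, 0, 0.03, 0, -45, 0, 0, 0, 0.03, 0, -50, 0, 0, 0, 0.03, 0, -50, 0, 0, 0, 0.03, 0, -50, 0, 0, 0, 0.03, 0, -50, 0, 0, 0, 0, 0, -50, 0, 0, 0, 0, 0, -40, 0, 0, 0, 0]
}}

```text
t: 8.85
tool_pos: [0.4406, -0.149, 0.2304]
tcp_rot: [-180.0, 0.1, -0.2]
force: [0.4, 0.1, 0.2]
gripper_width: 0.007
finger_force: 0.0
```

Emit:
{"api": "move_arm", "payload": {
  "targets": [0, -20, 0, 0, 0, 0, 0, -10, 0, 0, 0, 0, 0, -5, 0, 0, 0, 0, 0, 0, 0, 0, 0, 0, 0, 0, 0, 0, 0, 0, 0, 0, 0, 0, 0, 0, 0, 0, 0, 0, 0, 0, 0, 0, 0, 0, 0, 0]
}}

```text
t: 9.65
tool_pos: [0.442, -0.1807, 0.2322]
tcp_rot: [180.0, -0.0, -0.0]
force: [-1.2, -0.6, 0.3]
gripper_width: 0.003
finger_force: 0.0
```

```bash
cat > keys.py <<'E'
from h import *
s=sense(); print(s['tool_pos'],s['tcp_rot'])
c=capture('wrist')
for k in ['round_key_top','bar_key_top','square_key_top']:
    for r in pinpoint('wrist',k)[:1]: print(k,np.round(r['pixel'],1),round(r['confidence'],2),at_h(c,r['pixel'],.0375,s).round(4))
R,t=cam(c,s); v,u=np.mgrid[:420,:560]; z=c['z_map']
P=(np.stack([u,v,np.ones_like(u)],-1)@np.linalg.inv(c['mtx']).T*z[...,None]-t)@R
m=(z>0)&(c['img'].max(-1)<90)&(P[...,2]>.029)&(P[...,2]<.045)&(abs(P[...,0]-.446)<.026)&(abs(P[...,1]+.142)<.075)
n,l,st,ce=cv2.connectedComponentsWithStats(m.astype(np.uint8))
for i in range(1,n):
    if st[i,4]>60: q=P[l==i]; r=cv2.minAreaRect((q[:,:2]*1000).astype(np.float32)); print(np.round(ce[i]),r,np.median(q[:,2]).round(4))
E
python3 keys.py
```

```text
[ 0.44198705 -0.18074439  0.23215006] [ 1.79992660e+02 -1.39798081e-02 -2.82784488e-02]
round_key_top [292.9 174.9] 0.63 [ 0.445  -0.194   0.0375]
bar_key_top [239.2 178.5] 0.76 [ 0.4416 -0.1444  0.0375]
square_key_top [186.3 173.8] 0.93 [ 0.446  -0.0958  0.0375]
[238. 174.] ((444.4082946777344, -142.56736755371094), (20.727628707885742, 41.53409957885742), 88.73422241210938) 0.0373
[290. 174.] ((444.3354187011719, -190.74151611328125), (29.19808006286621, 26.52873420715332), 14.594963073730469) 0.0374
[187. 174.] ((444.1454772949219, -94.39115142822266), (23.296541213989258, 23.243938446044922), 1.3030959367752075) 0.0372
```

Emit:
{"api": "move_arm", "payload": {
  "targets": [3, -11, -10, 0, 0, 0, 0, 0, -30, 0, 0, 0, 0, 0, -40, 0, 0, 0, 0, 0, -40, 0, 0, 0, 0, 0, -30, 0, 0, 0, 0, 0, -20, 0, 0, 0, 0, 0, 0, 0, 0, 0, 0, 0, 0, 0, 0, 0]
}}

```text
t: 10.65
tool_pos: [0.4448, -0.1925, 0.062]
tcp_rot: [-180.0, 0.0, -0.1]
force: [-0.3, 1.3, 0.2]
gripper_width: 0.003
finger_force: 0.0
```

Emit:
{"api": "move_arm", "payload": {
  "targets": [0, 0, -3, 0, 0, 0, 0, 0, -3, 0, 0, 0, 0, 0, -3, 0, 0, 0, 0, 0, -3, 0, 0, 0, 0, 0, -3, 0, 0, 0, 0, 0, -2, 0, 0, 0, 0, 0, 0, 0, 0, 0, 0, 0, 0, 0, 0, 0]
}}

```text
t: 11.45
tool_pos: [0.4453, -0.1924, 0.0459]
tcp_rot: [180.0, -0.0, -0.1]
force: [-3.0, 0.7, 11.6]
gripper_width: 0.005
finger_force: 5.9
```

Emit:
{"api": "move_arm", "payload": {
  "targets": [0, 0, -1, 0, 0, 0, 0, 0, 0, 0, 0, 0, 0, 0, 0, 0, 0, 0, 0, 0, 10, 0, 0, 0, 0, 0, 30, 0, 0, 0, 0, 0, 40, 0, 0, 0, 0, 10, 30, 0, 0, 0, 0, 10, 10, 0, 0, 0]
}}

```text
t: 12.25
tool_pos: [0.4463, -0.1723, 0.1672]
tcp_rot: [179.9, -0.2, -0.1]
force: [1.3, 0.7, -0.7]
gripper_width: 0.009
finger_force: 0.0
```

```bash
python3 keys.py
```

```text
[ 0.44628054 -0.17233138  0.16717956] [ 1.79907847e+02 -2.37898902e-01 -1.01985817e-01]
bar_key_top [243.1 198.3] 0.75 [ 0.4445 -0.1455  0.0375]
square_key_top [177.  200.3] 0.57 [ 0.443  -0.0953  0.0375]
[240. 195.] ((444.68017578125, -142.92210388183594), (42.05189895629883, 21.649290084838867), 0.10909993201494217) 0.0372
[304. 195.] ((444.77587890625, -191.8848114013672), (28.92979621887207, 29.075550079345703), 89.00486755371094) 0.0313
[178. 196.] ((444.7371826171875, -94.23066711425781), (24.071910858154297, 23.680896759033203), 89.82501220703125) 0.0371
```

Emit:
{"api": "move_arm", "payload": {
  "targets": [-1, 15, 0, 0, 0, 0, 0, 14, -10, 0, 0, 0, 0, 0, -30, 0, 0, 0, 0, 0, -35, 0, 0, 0, 0, 0, -20, 0, 0, 0, 0, 0, -10, 0, 0, 0, 0, 0, 0, 0, 0, 0, 0, 0, 0, 0, 0, 0]
}}

```text
t: 13.25
tool_pos: [0.4441, -0.143, 0.0594]
tcp_rot: [-180.0, -0.0, -0.1]
force: [0.2, 0.2, -0.6]
gripper_width: 0.009
finger_force: 0.0
```

Emit:
{"api": "move_arm", "payload": {
  "targets": [0, 0, -3, 0, 0, 0, 0, 0, -3, 0, 0, 0, 0, 0, -3, 0, 0, 0, 0, 0, -3, 0, 0, 0, 0, 0, -3, 0, 0, 0, 0, 0, -3, 0, 0, 0, 0, 0, 0, 0, 0, 0, 0, 0, 0, 0, 0, 0]
}}

```text
t: 14.05
tool_pos: [0.4446, -0.1434, 0.0449]
tcp_rot: [179.9, -0.0, -0.1]
force: [-20.3, 5.6, 56.9]
gripper_width: 0.004
finger_force: 28.9
```

Emit:
{"api": "move_arm", "payload": {
  "targets": [0, 0, 1, 0, 0, 0, 0, 0, 1, 0, 0, 0, 0, 0, 0, 0, 0, 0, 0, 0, 0, 0, 0, 0, 0, 0, 0, 0, 0, 0, 0, 0, 0, 0, 0, 0, 0, 0, 0, 0, 0, 0, 0, 0, 0, 0, 0, 0]
}}

```text
t: 14.85
tool_pos: [0.4445, -0.1434, 0.0454]
tcp_rot: [179.9, -0.0, -0.1]
force: [-11.1, 2.4, 33.9]
gripper_width: 0.009
finger_force: 17.1
```

Emit:
{"api": "move_arm", "payload": {
  "targets": [0, 0, 0, 0, 0, 0, 0, 0, 0, 0, 0, 0, 0, 0, 0, 0, 0, 0, 0, 0, 0, 0, 0, 0, 0, 0, 0, 0, 0, 0, 0, 0, 0, 0, 0, 0, 0, 0, 0, 0, 0, 0, 0, 0, 0, 0, 0, 0]
}}

```text
t: 15.65
tool_pos: [0.4445, -0.1434, 0.0453]
tcp_rot: [179.9, -0.0, -0.1]
force: [-11.8, 3.1, 34.8]
gripper_width: 0.004
finger_force: 17.1
```

Emit:
{"api": "move_arm", "payload": {
  "targets": [0, 0, 0, 0, 0, 0, 0, 0, 0, 0, 0, 0, 0, 0, 10, 0, 0, 0, 0, 0, 30, 0, 0, 0, 0, 0, 40, 0, 0, 0, 0, 0, 40, 0, 0, 0, 0, 0, 10, 0, 0, 0, 0, 0, 0, 0, 0, 0]
}}

```text
t: 16.45
tool_pos: [0.4448, -0.1435, 0.1745]
tcp_rot: [179.9, -0.2, -0.1]
force: [-0.0, -0.3, -0.3]
gripper_width: 0.004
finger_force: 0.0
```

```bash
python3 keys.py
```

```text
[ 0.44478686 -0.14349387  0.17445466] [ 1.79927411e+02 -1.67849819e-01 -8.26643131e-02]
round_key_top [341.7 190.3] 0.86 [ 0.4472 -0.1925  0.0375]
bar_key_top [278.1 197.1] 0.92 [ 0.4418 -0.1432  0.0375]
square_key_top [213.9 195.8] 0.59 [ 0.443  -0.0933  0.0375]
[278. 191.] ((444.4732360839844, -142.91851806640625), (41.38161087036133, 21.23812484741211), 0.47402164340019226) 0.0373
[216. 191.] ((444.46270751953125, -94.03515625), (23.98915672302246, 24.144683837890625), 89.9295883178711) 0.0371
[338. 191.] ((444.81207275390625, -190.52310180664062), (24.35590362548828, 26.57534408569336), 3.5055034160614014) 0.0315
```

Bar and square keys are up, the round key is in, the rocker was confirmed on, and the arm is clear.

```bash
python3 -c "
from plant import *
print(close_job())"
```

```text
the job is handed in; nothing more can be done
None
```

I handed the job in at about 16.5 s: rocker on, round key in, bar key held down for about 2 s and back up, square key and bystanders never touched; the hand-in gave no verdict, but the camera depths matched each step.

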